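# Re-sort the lacquer samples into their trays

## Task

The samples were put away in a muddle: sort them so that both red tiles lie in the tray with red-lined bays, both black tiles in the tray with black-lined bays, and the purple rubbing stick in the free bay next to the wax pot in the cork-lined polishing tray. Each tile lies flat in a bay of its own, inlay up, and the stick lies flat in its bay; leave the dropper bottle standing.

Things in the scene. Friction and masses are not known exactly. Their poses are not given: they have to be found in the camera images.
- red_tile_a: Flat square lacquer sample tile, 60 x 60 x 6 mm, about 30 g, red with a pale shell inlay in the middle of its upper face; origin at the centre of its underside, z up out of the inlaid face. It can be gripped across its 60 mm sides. At the start it lies on the bench.
- red_tile_b: Flat square lacquer sample tile, 60 x 60 x 6 mm, about 30 g, red with a pale shell inlay in the middle of its upper face; origin at the centre of its underside, z up out of the inlaid face. It can be gripped across its 60 mm sides. At the start it lies in the -x bay of the black-lined tray; that tray's +x bay is empty.
- black_tile_a: Flat square lacquer sample tile, 60 x 60 x 6 mm, about 30 g, black with a pale shell inlay in the middle of its upper face; origin at the centre of its underside, z up out of the inlaid face. It can be gripped across its 60 mm sides. At the start it lies on the bench.
- black_tile_b: Flat square lacquer sample tile, 60 x 60 x 6 mm, about 30 g, black with a pale shell inlay in the middle of its upper face; origin at the centre of its underside, z up out of the inlaid face. It can be gripped across its 60 mm sides. At the start it lies in the -x bay of the polishing tray.
- rubbing_stick: Small purple and tan rubbing stick bound with a yellow band, lying flat, 42 mm long along its x axis, about 16 to 19 mm wide along y, 12 mm high, about 15 g; origin under its centre, 1 mm below its lowest point. At the start it lies in the +x bay of the red-lined tray; that tray's -x bay is empty.
- red_tray: Fixed plywood tray 166 x 86 x 13 mm, origin under its centre, x along the long side. Bays: 74 mm square inside, centres at x = -40 and +40 mm, floor at z = 5 mm, rim at 13. Walls 6 mm; long sides (y = +/-43) are cut down to the floor for 46 mm at each bay's middle, for fingers that close along y. Dark red bay floors, red end walls: for the red tiles, one to a bay.
- black_tray: Fixed plywood tray 166 x 86 x 13 mm, origin under its centre, x along the long side. Bays: 74 mm square inside, centres at x = -40 and +40 mm, floor at z = 5 mm, rim at 13. Walls 6 mm; long sides (y = +/-43) are cut down to the floor for 46 mm at each bay's middle, for fingers that close along y. Black bay floors and end walls: for the black tiles, one to a bay.
- polish_tray: Fixed plywood tray 166 x 86 x 13 mm, origin under its centre, x along the long side. Bays: 74 mm square inside, centres at x = -40 and +40 mm, floor at z = 5 mm, rim at 13. Walls 6 mm; long sides (y = +/-43) are cut down to the floor for 46 mm at each bay's middle, for fingers that close along y. Cork floors. Fixed wax pot (69 mm wide, 41 high) in the +x bay; the stick goes in the -x bay.
- dropper_bottle: Small brown bottle with a black dropper, 33 mm across, 102 mm tall, standing loose on the bench; origin at the centre of its underside, z up. Not to be knocked over.

How it is judged:
By the outcome, as a careful person would: the job done as asked, in the order asked, and still so for the second after the job is handed in, with the robot touching nothing.
It also fails if it takes over 115 s, if anything falls off the work surface, if the arm or the gripper's body presses on something with over 40 N, if the wrist force passes 120 N, or if a joint passes its speed limit or range.

## Robot

A 6-joint arm with a two-finger parallel gripper is mounted at the origin on a cart in front of the work surface, level with it; the furniture and walls round the work are solid. World frame = base frame: x ahead of the robot, y to its left, z up, the work surface at z = 0. Lengths are in m, angles in rad, forces in N, time in s.
With the tool pointing down it reaches from about 0.425 to 0.95 m from the base axis. Payload 3.5 kg.
Tool frame: the origin (TCP) lies on the centre line of the jaws, within the pads' length; the fingertips stand 17 mm ahead of it and the grasp point (between the pads) lies 2 mm behind it; z points along the fingers, y is the line along which they close (so a half turn about z gives the same grasp; the last joint's range is limited). The gripper opens to 85 mm and grips with 20 to 120 N. Pads are 22 mm wide; open, the fingers measure 114 mm over their backs; the gripper's body (76 mm by 85 mm) begins 54 mm behind the grasp point. The pads swing forward as they close: fully open they stand 13 mm farther back than shut.
Start: joints at [1.046, 0.286, 1.577, -0, 1.279, -0.15], TCP at [0.247, 0.628, 0.248] pointing down, gripper open.
Joint ranges: [-2.77, 2.77], [-0.9, 2.22], [0.21, 2.48], [-1.53, 4.67], [0.24, 2.81], [-2.84, 2.84]. Speed limits (rad/s): [2.79, 2.79, 3.14, 3.14, 3.14, 3.14].

## Interface

Orientations are given as a unit quaternion [w, x, y, z].
In Python, from plant import ctrl gives the robot as it stands. The module is installed in compiled form; this text tells all that it offers.
- The arm moves only by the shell command python3 -m creep 'ROWS' [FORCE]. ROWS is text: rows parted by semicolons, each of 7 numbers parted by spaces: the opening, from 0 (shut) to 1 (fully open), then the shift along the tool's x, y, z in cm, then the turn, a rotation vector about the tool's x, y, z in degrees. A call has 1 to 12 rows; each row shifts and turns the commanded pose from where the row before left it, along the tool's axes as they then stand; what a row does not reach is not made up. A row lasts 1/12 s, in which the tool goes at most 41.7 mm and 7.16 degrees, less where a joint would pass 70% of its speed; a pose out of reach is approached as far as the arm can. A call is refused whole if a number of a shift passes 4.17 or a number of a turn 7.16, either way. A call with a gripper value outside its range is refused whole. The fingers move at their own pace and stop on an object; FORCE is the grip in N (left out, the last holds). Time passes only in rows, so rows that do not move let the fingers close. It gives the time, the measured TCP pose, the force, the opening and the grip force at its end, in the units of the state.
- ctrl.state(): the state, without advancing time (a new reading comes with each control period).
- ctrl.snapshot(name): name is "scene" or "top" or "wrist"; returns a dict with "frame" (384x512x3 uint8, blue, green, red), "fx", "fy", "cx", "cy" (pixels), "k1" (the pictures are not rectified: a ray, as slopes to the right and down, at radius r is drawn at 1 + k1 r^2 times it, then the intrinsics apply), "rvec" (rotation vector, rad) and "tvec" (3), from world to camera coordinates, as OpenCV has them. Camera axes: x right, y down, z forward; pixel columns grow to the right and rows downward; lengths in m; the calibration is good to about 2 mm. A picture is of the moment at which its call begins. There is no depth.
- ctrl.close_job(): hands the job in; it is judged then, once.
The state is a dict: "clock": time; "joints": joint angles; "dq": joint speeds; "tau": joint torques, N m; "tool_pos": TCP position; "ee_rot": TCP orientation; "wrist_force": force on the tool from outside, world axes, zero at the start; "torque": the same for the moment, N m; "gripper_width": finger opening in m; "finger_force": force on a finger pad.
Only numpy, scipy, OpenCV 4.12 (cv2) and the standard library are available. Lean on these libraries where they do the work, as an engineer would, in place of code of your own. Each camera call takes 0.05 s, during which the arm holds its last target. There are 200 camera calls.

## Working session

There is one attempt and no reset: what is moved stays moved. The work goes in short steps, Python scripts to look and compute and a shell command to move; the robot and the scene stay as the last step left them, time stands still between calls to the robot, and variables do not carry over. Pictures are saved under pics/ and viewed, at most 14 in all, crops included, and the job is handed in when it is done.

```bash
mkdir -p pics; cat > h.py <<'E'
import numpy as np, cv2
from plant import ctrl
from scipy.spatial.transform import Rotation as R
def snap(n,f=None):
    s=ctrl.snapshot(n)
    if f: cv2.imwrite('pics/'+f,s['frame'])
    return s
def ray(s,px):
    px=np.atleast_2d(np.array(px,float))
    d=np.stack([(px[:,0]-s['cx'])/s['fx'],(px[:,1]-s['cy'])/s['fy']],1)
    u=d.copy()
    for _ in range(20): u=d/(1+s['k1']*(u**2).sum(1,keepdims=True))
    M=cv2.Rodrigues(np.array(s['rvec'],float))[0]
    return -M.T@np.ravel(s['tvec']), np.c_[u,np.ones(len(u))]@M
def onz(s,px,z):
    c,d=ray(s,px); return c+d*((z-c[2])/d[:,2])[:,None]
def tri(s1,p1,s2,p2):
    c1,d1=ray(s1,p1);c2,d2=ray(s2,p2);d1=d1[0]/np.linalg.norm(d1);d2=d2[0]/np.linalg.norm(d2)
    t=np.linalg.lstsq(np.c_[d1,-d2],c2-c1,rcond=None)[0]
    a=c1+t[0]*d1;b=c2+t[1]*d2
    return (a+b)/2,np.linalg.norm(a-b)
def proj(s,P):
    P=np.atleast_2d(P);M=cv2.Rodrigues(np.array(s['rvec'],float))[0]
    q=P@M.T+np.ravel(s['tvec']);u=q[:,:2]/q[:,2:];u=u*(1+s['k1']*(u**2).sum(1,keepdims=True))
    return u*[s['fx'],s['fy']]+[s['cx'],s['cy']]
E
python3 - <<'E'
from h import *
np.set_printoptions(precision=4,suppress=True)
for n in('scene','top','wrist'):
    s=snap(n,n+'0.png');c,d=ray(s,[[256,192]]);print(n,c,d,s['fx'],s['k1'])
print(ctrl.state())
a=[cv2.imread(f'pics/{n}0.png') for n in('scene','top','wrist')]
E
```

```text
scene [ 0.1106 -0.6433  0.6758] [[ 0.3898  0.6711 -0.6307]] 416.14445891417233 -0.012231893874332487
top [0.2637 0.042  1.1286] [[ 0.1891  0.0175 -0.9819]] 407.11043970984764 -0.06613106451322388
wrist [0.1808 0.6545 0.3723] [[ 0.2553 -0.0879 -0.963 ]] 294.8350666276637 -0.03711261367875645
{'clock': 0.15, 'joints': array([ 1.0461,  0.287 ,  1.5778, -0.    ,  1.2786, -0.15  ]), 'dq': array([ 0.0002, -0.0021, -0.0033, -0.001 , -0.0032,  0.0007]), 'tau': array([  0.0013, -40.6605, -29.3141,  -0.0001,   0.0039,   0.    ]), 'tool_pos': array([0.2468, 0.6278, 0.2473]), 'ee_rot': array([-0.0003,  0.1863,  0.9825, -0.0008]), 'wrist_force': array([ 0.26  ,  0.4255, -0.3921]), 'torque': array([ 0.036 , -0.0135,  0.0003]), 'finger_force': 0.0, 'gripper_width': 0.08540383822698044}
```

View pics/top0.png

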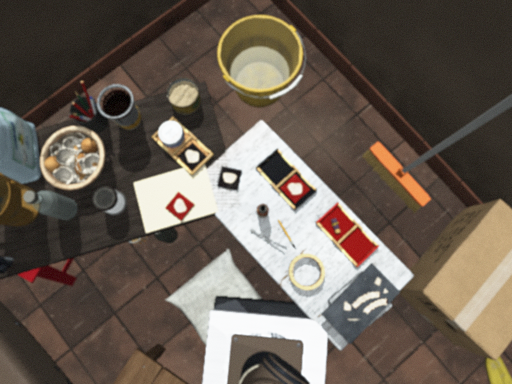

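View pics/scene0.png

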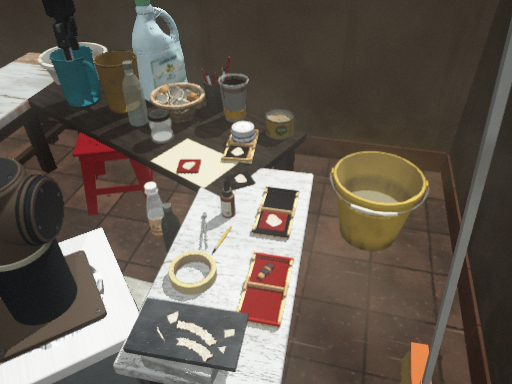

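Top view: red tile a on the paper (180,206), black tile a (230,178), bottle (263,210), polishing tray (183,145) with pot (171,132) and black tile b (193,156), black tray (285,178) with red tile b (295,188), red tray (347,235) with the stick (337,226). The scene view shows the same layout. There are also tape, tweezers and a brush to stay clear of.

```bash
python3 - <<'E'
from h import *
np.set_printoptions(precision=4,suppress=True)
t=snap('top');s=snap('scene')
P={'redA':((180,206),(189,166)),'blkA':((230,178),(241,180)),'redB':((295,188),(275,220)),'blkB':((193,156),(238,152)),'stick':((337,226),(265,271)),'bot_top':((263,208),(226,183)),'brushtip':((280,221),(231,228))}
for k,(a,b) in P.items(): print(k,*tri(t,a,s,b))
E0=[('red tray c',(347,235)),('red ends',(324,211)),('r2',(371,260)),('bt',(285,178)),('pt',(183,145)),('bench corner',(262,122)),('c2',(412,278)),('c3',(208,175)),('bottlebase',(264,228)),('tape',(306,271))]
for k,a in E0: print(k,onz(t,a,0.01))
f=t['frame'][90:300,130:400];cv2.imwrite('pics/topc.png',cv2.resize(f,None,fx=2.9,fy=2.8,interpolation=cv2.INTER_CUBIC))
E
```

```text
redA [0.4237 0.2701 0.0024] 0.004179275319105669
blkA [0.5165 0.1385 0.0019] 0.004431666459526821
redB [ 0.5034 -0.0473  0.0105] 0.006612098077153521
blkB [0.5692 0.2499 0.0098] 0.0037912792020244443
stick [ 0.404  -0.1689  0.0144] 0.0014212207296526575
bot_top [0.425  0.038  0.0956] 0.004912200235324993
brushtip [ 0.4066 -0.0123  0.0048] 0.0042451242491804535
red tray c [[ 0.3815 -0.1983  0.01  ]]
red ends [[ 0.4425 -0.1311  0.01  ]]
r2 [[ 0.319  -0.2674  0.01  ]]
bt [[ 0.5265 -0.016   0.01  ]]
pt [[0.5973 0.2831 0.01  ]]
bench corner [[0.687  0.0631 0.01  ]]
c2 [[ 0.2797 -0.382   0.01  ]]
c3 [[0.5157 0.2013 0.01  ]]
bottlebase [[0.3807 0.0309 0.01  ]]
tape [[ 0.2746 -0.0922  0.01  ]]
```

View pics/topc.png

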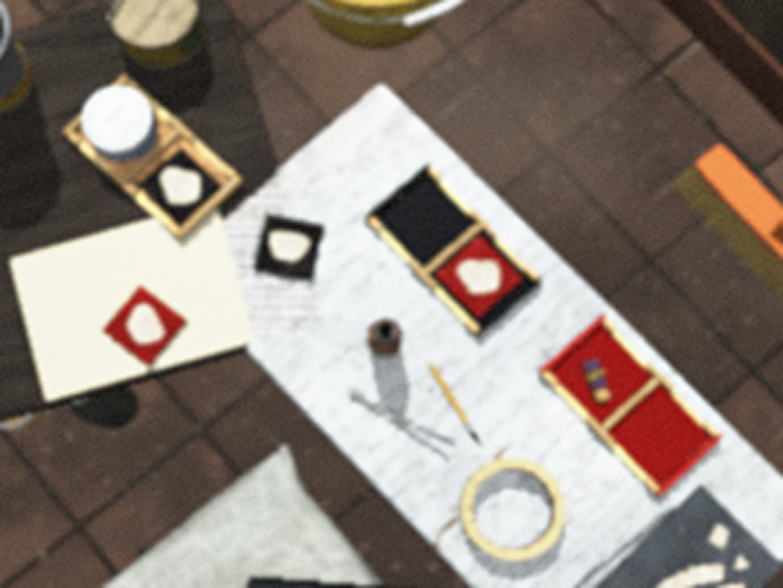

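View pics/wrist0.png

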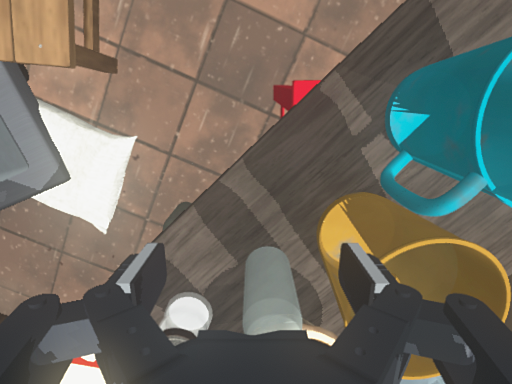

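The crop confirms the layout. In the wrist view the fingers are at the bottom, over pitchers on the side bench, so I'll rise, turn so the tool y lies across the trays, then look over the polishing tray.

```bash
cat >> h.py <<'E'
np.set_printoptions(precision=4,suppress=True)
def rot():
    w,x,y,z=ctrl.state()['ee_rot']; return R.from_quat([x,y,z,w])
def to(p,yaw_y=None):
    """yaw turn about tool z (deg) and then shift (cm) in the turned tool axes; also tilt error"""
    st=ctrl.state();r=rot();M=r.as_matrix();cur=np.degrees(np.arctan2(M[1,1],M[0,1]))
    if yaw_y is None: yaw_y=cur
    t=-((yaw_y-cur+180)%360-180)
    a=np.radians(yaw_y);y=np.array([np.cos(a),np.sin(a),0]);z=np.array([0,0,-1.]);x=np.cross(y,z)
    G=np.c_[x,y,z]
    print('yaw %.1f turn_z %.1f'%(cur,t),'shift cm',(np.array(p)-st['tool_pos'])@G*100,'tilt rv deg',np.degrees((r.inv()*R.from_matrix(np.c_[np.cross(M[:,1],z),M[:,1],z])).as_rotvec()),
      'pos',st['tool_pos'],'F',st['wrist_force'],'w',st['gripper_width'],'t',st['clock'],'j',st['joints'])
E
python3 -m creep '1 0 0 -1 0 0 7;1 0 0 -1 0 0 7;1 0 0 -1 0 0 7;1 0 0 -1 0 0 7;1 0 0 -1 0 0 7;1 0 0 -1 0 0 7;1 0 0 -1 0 0 7;1 0 0 -1 0 0 7;1 0 0 -1 0 0 7;1 0 0 -1 0 0 7;1 0 0 0 0 0 7;1 0 0 0 0 0 7' 40
python3 -m creep '1 0 0 0 0 0 7;1 0 0 0 0 0 7;1 0 0 0 0 0 7;1 0 0 0 0 0 5;1 0 0 0 0 0 0'
python3 -c "
from h import *
to([0.55,0.24,0.20],-42)"
```

```text
clock: 1.25
tool_pos: [0.2472, 0.6284, 0.3495]
ee_rot: [-0.0, 0.798, 0.603, 0.001]
wrist_force: [-0.1, -0.4, 0.5]
gripper_width: 0.0851
finger_force: 0.0
clock: 1.67
tool_pos: [0.2471, 0.6281, 0.3481]
ee_rot: [0.0, 0.912, 0.41, -0.0]
wrist_force: [-0.6, -0.6, -0.0]
gripper_width: 0.0851
finger_force: 0.0
yaw -41.6 turn_z 0.4 shift cm [-8.5673 48.4797 14.8117] tilt rv deg [ 0.0022  0.0202 -0.    ] pos [0.2471 0.6281 0.3481] F [-0.6428 -0.5944 -0.0469] w 0.08509971791989593 t 1.6667 j [ 1.046   0.2319  1.4625 -0.      1.4476  1.7713]
```

```bash

python3 -m creep '1 -0.7 3.8 0 0 0 0;1 -0.7 4 0 0 0 0;1 -0.7 4 0 0 0 0;1 -0.7 4 0 0 0 0;1 -0.7 4 0 0 0 0;1 -0.7 4 0 0 0 0;1 -0.7 4 0 0 0 0;1 -0.7 4 0 0 0 0;1 -0.7 4 0 0 0 0;1 -0.7 4 0 0 0 0;1 -0.7 4 0 0 0 0;1 -0.7 4 0 0 0 0'
python3 -m creep '1 0 0 4 0 0 0;1 0 0 4 0 0 0;1 0 0 4 0 0 0;1 0 0 2.5 0 0 0;1 0 0 0 0 0 0;1 0 0 0 0 0 0'
python3 -c "
from h import *
s=snap('wrist','w1.png')
to([0.55,0.24,0.20],-42)"
```

```text
clock: 2.67
tool_pos: [0.5505, 0.2468, 0.3485]
ee_rot: [-0.0, 0.911, 0.412, 0.0]
wrist_force: [-0.0, -0.2, 0.2]
gripper_width: 0.0856
finger_force: 0.0
clock: 3.17
tool_pos: [0.5488, 0.2484, 0.2019]
ee_rot: [-0.0, 0.911, 0.412, -0.002]
wrist_force: [0.7, 0.7, 1.7]
gripper_width: 0.0856
finger_force: 0.0
yaw -41.4 turn_z 0.6 shift cm [-0.6757  0.575   0.4645] tilt rv deg [ 0.0239 -0.0706  0.    ] pos [0.5502 0.2489 0.2046] F [ 0.5951 -0.0953  0.063 ] w 0.08533872243539732 t 3.2167 j [ 0.2569  0.1699  1.7972 -0.      1.173   0.9795]
```

View pics/w1.png

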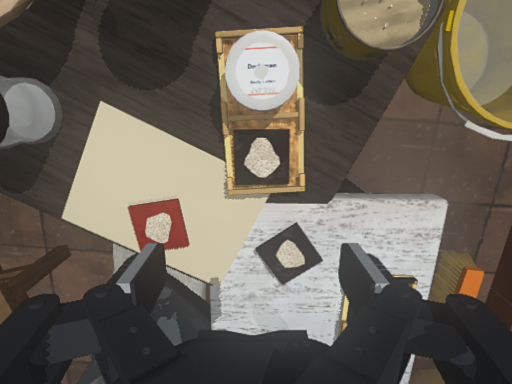

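The wrist view shows the polishing tray almost upright at (262,110), with the pot at (262,70) and black tile b at (262,157). It also shows black tile a at (290,253) and red tile a at (158,225). I'll save this view, shift for a second one, and triangulate.

```bash
cat >> h.py <<'E'
import pickle
def blob(s,seed,kind):
    f=cv2.GaussianBlur(s['frame'],(3,3),0);hsv=cv2.cvtColor(f,cv2.COLOR_BGR2HSV)
    if kind=='red': m=((hsv[...,0]<12)|(hsv[...,0]>168))&(hsv[...,1]>120)&(hsv[...,2]>60)
    elif kind=='black': m=f.max(2)<75
    elif kind=='wood': m=(hsv[...,0]>10)&(hsv[...,0]<28)&(hsv[...,1]>60)&(hsv[...,2]>110)
    elif kind=='stick': m=((hsv[...,0]>110)&(hsv[...,0]<160)&(hsv[...,1]>40))
    m=m.astype(np.uint8)*255
    m=cv2.morphologyEx(m,cv2.MORPH_OPEN,np.ones((3,3)))
    cs=cv2.findContours(m,cv2.RETR_EXTERNAL,cv2.CHAIN_APPROX_NONE)[0]
    cs=[c for c in cs if cv2.contourArea(c)>60]
    c=max(cs,key=lambda c:cv2.pointPolygonTest(c,(float(seed[0]),float(seed[1])),True))
    M=cv2.moments(c);return c[:,0,:].astype(float),np.array([M['m10']/M['m00'],M['m01']/M['m00']])
def rect(s,c,z):
    P=onz(s,c,z)[:,:2]*1000;(x,y),(w,h),a=cv2.minAreaRect(P.astype(np.float32))
    return np.array([x,y]),(w,h),a
def save(s,n): pickle.dump(s,open(n,'wb'))
def load(n): return pickle.load(open(n,'rb'))
E
python3 -c "
from h import *
save(snap('wrist'),'wA')"
python3 -m creep '1 0 1.5 0 0 0 0;1 0 1.5 0 0 0 0;1 0 1.5 0 0 0 0;1 0 1.5 0 0 0 0;1 0 0 0 0 0 0;1 0 0 0 0 0 0;1 0 0 0 0 0 0' | head -1
python3 - <<'E'
from h import *
b=snap('wrist','w2.png');a=load('wA');save(b,'wB')
T={'blkB':((262,157),'black',.011),'blkA':((290,253),'black',.006),'redA':((158,225),'red',.006)}
for k,(p,kd,z) in T.items():
    ca,ma=blob(a,np.array(p)+[0,22] if 0 else p,kd)
    q=proj(b,onz(a,[p],z))[0]; cb,mb=blob(b,q,kd)
    print(k,ma,mb,'tri',*tri(a,ma,b,mb)); print(rect(a,ca,z),rect(b,cb,z))
E
```

```text
clock: 3.85
blkB [259.8516 155.9813] [206.2487 144.3003] tri [0.5757 0.2644 0.0128] 0.011759281877954256
(array([568.9498, 258.4002]), (56.99141311645508, 57.72327423095703), 48.62800979614258) (array([573.7909, 263.5153]), (43.065208435058594, 57.95410919189453), 48.348655700683594)
blkA [302.875  249.5174] [272.6479 330.6878] tri [0.5952 0.2399 0.2574] 0.05466066329205017
(array([527.4248, 144.9592]), (56.628379821777344, 33.955867767333984), 83.42476654052734) (array([500.9679,  97.6575]), (337.6170654296875, 758.5665283203125), 48.55528259277344)
redA [158.9865 222.8122] [108.4502 226.1685] tri [0.4297 0.2776 0.0102] 0.004486015084857122
(array([424.1426, 275.8555]), (58.92687225341797, 58.904354095458984), 57.38105392456055) (array([424.3563, 275.5659]), (58.820648193359375, 59.54505157470703), 57.575836181640625)
```

```bash
python3 - <<'E'
from h import *
a=load('wA');b=load('wB')
for s,pts in((a,[(262,157),(290,253)]),(b,[proj(b,onz(a,[p],.008))[0] for p in((262,157),(290,253))])):
    for p in pts:
        x,y=map(int,p);print(p); print(s['frame'].max(2)[y-32:y+33:4,x-36:x+37:4])
E
```

```text
(262, 157)
[[110 105 104 140 123 119 135 143 127 125 125 209 192 224 199 136 190 130
  175]
 [115 120 106 128 132 125 122 130 131 119 191 184 177 172 193 220 201 126
  172]
 [186 113  56  57  59  59  58  58  60  64  64  67  67  65  65  61 224 139
  144]
 [184 187  67  65  64  61  65  64  61  63  66  66  66  65  65  59 202 176
  214]
 [223 180  74  65  65  65  64 156 211 207 112  67  66  66  64  59 216 167
  215]
 [222 157  71  70  66  66 114 199 208 209 208  67  65  63  64  59 173 212
  214]
 [223 175  74  75  66  64 194 198 200 206 205 190  63  63  62  59 205 218
  214]
 [224 133  66  66  65  61 203 199 206 204 202 199  59  64  63  58 199 197
  214]
 [225 189  65  67  65 179 204 206 199 189 195 194 197  58  64  61 185 184
  215]
 [228 199  65  66  63 189 201 202 209 200 201 193 209  88  66  65 170 175
  215]
 [226 218  68  68  95 192 200 192 215 214 202 204 209 151  69  63 189 180
  215]
 [222 223  67  69  67 149 199 201 214 208 195 214 191  69  75  64 153 186
  202]
 [186 224  68  70  70  69 139 205 202 206 209 187  67  74  72  68 147 167
  201]
 [167 225  74  71  71  71  70  70 20
[... 3773 characters left out ...]
 215 218 210 217 222  71  78  78  79 162 212
  217]
 [190 197  75  79  78  75 213 220 219 219 206 197 200  75  78  78  76 201
  194]
 [217 217 161  77  77  77 104 207 220 218 211 215 217  71  77  78  79  89
  220]
 [187 193 203 108  78  79  83 176 215 212 213 213 203  73  77  75 134 188
  215]
 [194 204 214 171  92  81  85  82 109  92  75  71  76  74  85 222 216 197
  203]
 [196 189 205 198 166  79  79  79  76  81  82  79  72 188 222 217 220 218
  217]
 [215 213 214 213 208 149  72  77  81  80  76 135 221 218 216 215 221 217
  209]
 [213 211 142 143 209 214 210  74  77  81 226 219 219 219 219 218 206 217
  221]
 [209 142 144 144 194 214 196 135 136 213 218 195 209 220 219 219 216 218
  221]]
```

View pics/w2.png

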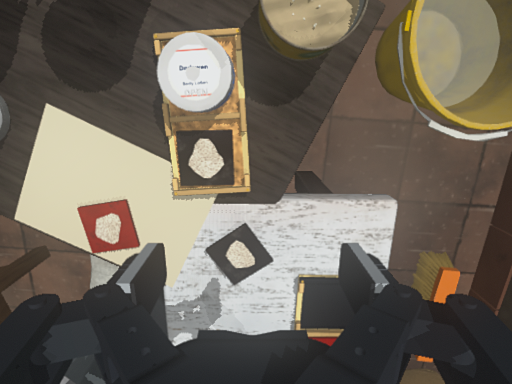

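The second view shows the tray at (206,110), tile b at (206,157), tile a at (240,253) and red tile a at (108,227). I'll raise the black threshold to 100.

```bash
sed -i 's/f.max(2)<75/f.max(2)<100/' h.py; python3 - <<'E'
from h import *
a=load('wA');b=load('wB')
T={'blkB':((262,157),'black',.011),'blkA':((290,253),'black',.006),'redA':((158,225),'red',.006)}
for k,(p,kd,z) in T.items():
    ca,ma=blob(a,p,kd);q=proj(b,onz(a,[p],z))[0]; cb,mb=blob(b,q,kd)
    print(k,ma,mb,'tri',*tri(a,ma,b,mb)); print(rect(a,ca,z),rect(b,cb,z))
# polish tray outer corners, rim
ra=[(219,33),(303,28),(304,190),(229,195)];
for s,p in((a,[(216,31),(304,27),(305,190),(228,196)]),(b,[(153,34),(241,28),(249,191),(173,197)])):
    print(onz(s,p,.013)[:,:2])
to([0.569,0.258,0.2])
E
```

```text
blkB [246.5204 202.2802] [205.2391 157.1142] tri [0.5754 0.26   0.1356] 0.043865963183598006
(array([510.2433, 196.2529]), (485.953125, 749.3828735351562), 48.562442779541016) (array([569.3708, 258.3055]), (60.42621994018555, 59.12281799316406), 50.04469680786133)
blkA [246.5204 202.2802] [238.921  253.9558] tri [0.6044 0.2683 0.2805] 0.05952407583509536
(array([508.8881, 194.5864]), (493.5699462890625, 761.1287841796875), 48.562442779541016) (array([516.4363, 146.1645]), (59.01681900024414, 59.34299850463867), 83.34259033203125)
redA [158.9865 222.8122] [108.4502 226.1685] tri [0.4297 0.2776 0.0102] 0.004486015084857122
(array([424.1426, 275.8555]), (58.92687225341797, 58.904354095458984), 57.38105392456055) (array([424.3563, 275.5659]), (58.820648193359375, 59.54505157470703), 57.575836181640625)
[[0.6194 0.3817]
 [0.6861 0.3278]
 [0.5838 0.1988]
 [0.5146 0.2505]]
[[0.6158 0.38  ]
 [0.6833 0.3266]
 [0.5803 0.1993]
 [0.5119 0.2505]]
yaw -41.5 turn_z -0.0 shift cm [ 2.0054 -5.1459  0.3016] tilt rv deg [-0.0214  0.028   0.    ] pos [0.5943 0.2089 0.203 ] F [0.5109 0.6517 0.0624] w 0.08539167623153666 t 3.9 j [0.177  0.2281 1.7323 0.0003 1.182  0.9009]
```

```bash
cat >> h.py <<'E'
def inlay(s,seed):
    hsv=cv2.cvtColor(cv2.GaussianBlur(s['frame'],(3,3),0),cv2.COLOR_BGR2HSV)
    m=((hsv[...,2]>130)&(hsv[...,1]<90)).astype(np.uint8)*255
    n,l,st,c=cv2.connectedComponentsWithStats(m)
    i=min((i for i in range(1,n) if 100<st[i,4]<6000),key=lambda i:np.hypot(*(c[i]-seed)))
    return c[i],st[i,4]
E
python3 - <<'E'
from h import *
a=load('wA');b=load('wB')
for k,p,q in(('blkB',(262,157),(206,157)),('blkA',(290,253),(240,253)),('redA',(158,228),(108,227))):
    (u,n),(v,m)=inlay(a,p),inlay(b,q); print(k,u,v,n,m,*tri(a,u,b,v))
E
python3 -m creep '1 0.5 -1.5 0 0 0 -1.5;1 0.5 -1.5 0 0 0 0;1 0.5 -1.5 0 0 0 0;1 0.4 -0.5 0 0 0 0;0.82 0 0 3 0 0 0;0.82 0 0 3 0 0 0;0.82 0 0 3 0 0 0;0.82 0 0 3 0 0 0;0.82 0 0 1 0 0 0;0.82 0 0 0 0 0 0;0.82 0 0 0 0 0 0;0.82 0 0 0 0 0 0'
python3 - <<'E'
from h import *
s=snap('wrist','w3.png');save(s,'wC')
to([0.569,0.258,0.017],-40)
E
```

```text
blkB [260.1435 159.5197] [205.3416 158.7632] 941 963 [0.5684 0.2573 0.0103] 2.6311167083500223e-05
blkA [288.3159 255.4729] [239.6559 255.1434] 535 558 [0.5165 0.1449 0.0054] 1.2443264459800768e-06
redA [157.951  228.2974] [108.1935 227.8358] 612 615 [0.4228 0.275  0.0054] 3.1409965892523065e-05
clock: 4.9
tool_pos: [0.5703, 0.2566, 0.0758]
ee_rot: [0.0, 0.906, 0.423, 0.002]
wrist_force: [0.1, 0.8, 0.8]
gripper_width: 0.0699
finger_force: 0.0
yaw -40.0 turn_z 0.0 shift cm [ 0.0127 -0.2146  5.9165] tilt rv deg [ 0.0803 -0.2266  0.0002] pos [0.5706 0.2565 0.0762] F [ 0.3154 -0.0154  0.1911] w 0.07002290935083985 t 4.95 j [ 0.2605  0.3674  1.8143 -0.      0.955   0.9579]
```

View pics/w3.png

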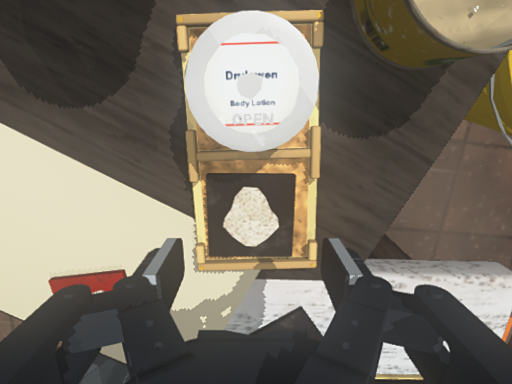

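Heights from triangulation are 10.3 mm for the tray tile and 5.4 mm for the bench tiles, which matches the text. The last view has tile b at (251,215), square to the fingers (tips at 160 and 345). I'll descend and grip.

```bash

python3 -m creep '0.82 0 -0.2 2 0 0 0;0.82 0 0 2 0 0 0;0.82 0 0 1 0 0 0;0.82 0 0 0.5 0 0 0;0.82 0 0 0.3 0 0 0;0.82 0 0 0 0 0 0;0.82 0 0 0 0 0 0' 40
python3 -m creep '0.3 0 0 0 0 0 0;0.3 0 0 0 0 0 0;0.3 0 0 0 0 0 0;0.3 0 0 0 0 0 0;0.3 0 0 0 0 0 0;0.3 0 0 0 0 0 0'
python3 -c "
from h import *
to([0.569,0.258,0.017],-40)"
```

```text
clock: 5.53
tool_pos: [0.5681, 0.2573, 0.0165]
ee_rot: [0.0, 0.906, 0.423, 0.001]
wrist_force: [-0.9, 0.1, 0.1]
gripper_width: 0.0701
finger_force: 0.0
clock: 6.03
tool_pos: [0.5689, 0.2575, 0.0175]
ee_rot: [0.0, 0.906, 0.423, 0.002]
wrist_force: [-0.7, -0.0, 5.9]
gripper_width: 0.0585
finger_force: 46.4
yaw -40.0 turn_z 0.0 shift cm [ 0.0456 -0.019   0.047 ] tilt rv deg [ 0.0548 -0.1754  0.0001] pos [0.5689 0.2575 0.0175] F [-0.6644 -0.0267  5.9145] w 0.058467013279695695 t 6.0333 j [0.2627 0.4544 1.8259 0.0002 0.8577 0.9605]
```

```bash

python3 -m creep '0.3 0 0 -0.5 0 0 0;0.3 0 0 -2 0 0 0;0.3 0 0 -4 0 0 0;0.3 0 0 -4 0 0 0;0.3 0 0 -4 0 0 0;0.3 0 0 -4 0 0 0;0.3 0 0 0 0 0 0;0.3 0 0 0 0 0 0'
python3 -c "
from h import *
to([0.485,-0.06,0.2],-40)"
```

```text
clock: 6.7
tool_pos: [0.569, 0.2576, 0.2047]
ee_rot: [0.001, 0.906, 0.423, 0.004]
wrist_force: [0.2, 0.6, 0.7]
gripper_width: 0.0584
finger_force: 43.1
yaw -40.0 turn_z 0.0 shift cm [-29.7269  13.9812   0.4669] tilt rv deg [ 0.1288 -0.363   0.0004] pos [0.569  0.2576 0.2047] F [0.1973 0.6205 0.6945] w 0.05837787338080834 t 6.7 j [ 0.2629  0.211   1.7494 -0.0001  1.1734  0.9605]
```

```bash

python3 -m creep '0.3 -3.7 1.7 0 0 0 0;0.3 -3.7 1.7 0 0 0 0;0.3 -3.7 1.7 0 0 0 0;0.3 -3.7 1.7 0 0 0 0;0.3 -3.7 1.8 0 0 0 0;0.3 -3.7 1.8 0 0 0 0;0.3 -3.7 1.8 0 0 0 0;0.3 -3.7 1.8 0 0 0 0;0.3 0 0 0 0 0 0;0.3 0 0 0 0 0 0'
python3 -c "
from h import *
s=snap('wrist','w4.png');save(s,'wD')
to([0.485,-0.06,0.2],-40)"
```

```text
clock: 7.53
tool_pos: [0.4828, -0.0613, 0.1983]
ee_rot: [-0.001, 0.907, 0.421, -0.001]
wrist_force: [0.0, 0.7, -0.1]
gripper_width: 0.0586
finger_force: 43.1
yaw -40.1 turn_z -0.1 shift cm [ 0.1211  0.1346 -0.146 ] tilt rv deg [-0.0978  0.0476  0.    ] pos [ 0.4832 -0.0601  0.1985] F [-0.1504 -0.0939 -1.1116] w 0.05841077715960008 t 7.5833 j [-0.3326 -0.0857  2.0737  0.0005  1.157   0.3673]
```

View pics/w4.png

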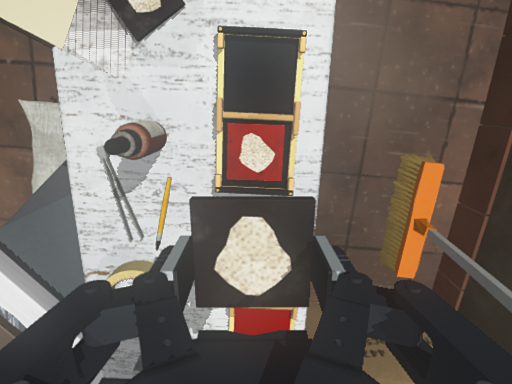

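View: the held tile is square in the jaws. The black tray spans (218,28)-(306,30)-(295,193)-(216,192), red tile b is in its near bay at (256,153), and the far bay (261,75) is empty. The bottle is at (145,140).

```bash
python3 - <<'E'
from h import *
s=load('wD')
P=onz(s,[(218,28),(306,30),(294,193),(216,192)],.013)[:,:2]*1000
print(P,P.mean(0)); d=(P[0]+P[1]-P[2]-P[3])/2;print(np.hypot(*d),np.degrees(np.arctan2(d[1],d[0])));d/=np.hypot(*d)
Q=onz(s,[(228,38),(298,38),(293,114),(224,112)],.009)[:,:2]*1000;print('bay',Q,Q.mean(0))
c,m=blob(s,(235,130),'red');print(rect(s,c,.011))
print('bays',P.mean(0)+40*d,P.mean(0)-40*d)
print(onz(s,[(150,142)],.01))
E
python3 -c "
from h import *
to([.553,.017,.2],-40)"
```

```text
[[ 551.1224   72.0983]
 [ 614.048    16.5795]
 [ 505.3678 -103.2958]
 [ 440.8066  -47.3037]] [527.8362 -15.4804]
162.18262146871163 47.53402559506383
bay [[552.8784  60.1634]
 [604.8136  16.2442]
 [556.5821 -37.0483]
 [503.5195  10.437 ]] [554.4484  12.4491]
(array([501.0968, -41.8249]), (59.859161376953125, 59.32865905761719), 47.78342056274414)
bays [554.8423  14.0267] [500.8301 -44.9876]
[[0.4233 0.0384 0.01  ]]
yaw -40.1 turn_z -0.1 shift cm [10.3906  0.3942 -0.146 ] tilt rv deg [-0.0978  0.0476  0.    ] pos [ 0.4832 -0.0601  0.1985] F [-0.1504 -0.0939 -1.1116] w 0.05841077715960008 t 7.5833 j [-0.3326 -0.0857  2.0737  0.0005  1.157   0.3673]
```

```bash

python3 -m creep '0.3 2 0 0 0 0 2.4;0.3 2 0 0 0 0 0;0.3 0 0 0 0 0 0;0.3 0 0 0 0 0 0;0.3 0 0 0 0 0 0'|head -2
python3 -c "
from h import *
a=load('wD');s=snap('wrist','w5.png');save(s,'wE')
u=inlay(a,(256,153))[0];q=proj(s,onz(a,[u],.011))[0];v,n=inlay(s,q);print(u,v,q,*tri(a,u,s,v))
c,m=blob(s,q+[-25,0],'red');print(rect(s,c,.011))
to([.5545,.0135,.2],-42.5)"
```

```text
clock: 8.0
tool_pos: [0.5101, -0.0285, 0.1994]
[255.1444 152.8684] [255.2397 186.7983] [255.5572 191.3026] [ 0.497  -0.0471 -0.032 ] 0.0004718996743415105
(array([508.9897, -32.6912]), (35.9195442199707, 59.8458366394043), 47.80762481689453)
yaw -42.3 turn_z 0.2 shift cm [ 6.1251  0.4108 -0.0409] tilt rv deg [-0.0389  0.0561  0.    ] pos [ 0.5101 -0.0289  0.1996] F [-0.0406  0.139  -0.3955] w 0.05840904019429308 t 8.05 j [-0.2553 -0.0307  2.0195 -0.0003  1.1545  0.4828]
```

```bash

python3 -m creep '0.3 2 0.2 0 0 0 0;0.3 2 0.2 0 0 0 0;0.3 2.1 0 2 0 0 0;0.3 0 0 4 0 0 0;0.3 0 0 4 0 0 0;0.3 0 0 4 0 0 0;0.3 0 0 0 0 0 0;0.3 0 0 0 0 0 0'|head -2
python3 -c "
from h import *
to([.5545,.0135,.019],-42.5)"
```

```text
clock: 8.72
tool_pos: [0.5523, 0.013, 0.058]
yaw -42.4 turn_z 0.1 shift cm [0.1883 0.1248 3.9002] tilt rv deg [-0.1655  0.2201  0.0003] pos [0.5523 0.013  0.058 ] F [ 0.2777 -0.7825  0.765 ] w 0.05865182116548853 t 8.7167 j [-0.1602  0.261   1.9944 -0.0001  0.8931  0.5796]
```

```bash

python3 -m creep '0.3 0.2 0.1 2 0 0 0;0.3 0 0 1 0 0 0;0.3 0 0 0.6 0 0 0;0.3 0 0 0.3 0 0 0;0.3 0 0 0 0 0 0;0.3 0 0 0 0 0 0'
python3 -m creep '0.85 0 0 0 0 0 0;0.85 0 0 0 0 0 0;0.85 0 0 0 0 0 0;0.85 0 0 0 0 0 0;0.85 0 0 -0.5 0 0 0;0.85 0 0 -2 0 0 0;0.85 -2 0 -4 0 0 0;0.85 -3 0 -4 0 0 0;0.85 -3 0 -3 0 0 0;0.85 -3 0 -3 0 0 0;0.85 0 0 0 0 0 0;0.85 0 0 0 0 0 0'
python3 -c "
from h import *
s=snap('wrist','w6.png');save(s,'wF')
to([.403,-.17,.2],-42.5)"
```

```text
clock: 9.22
tool_pos: [0.5575, 0.0134, 0.0225]
ee_rot: [0.0, 0.915, 0.404, 0.001]
wrist_force: [0.6, 0.3, -0.3]
gripper_width: 0.0583
finger_force: 43.4
clock: 10.22
tool_pos: [0.4885, -0.0634, 0.1788]
ee_rot: [0.002, 0.915, 0.403, 0.002]
wrist_force: [-0.3, -0.2, -0.8]
gripper_width: 0.0728
finger_force: 0.0
yaw -42.4 turn_z 0.1 shift cm [-13.6558   1.0064  -2.3265] tilt rv deg [ 0.0502 -0.061   0.    ] pos [ 0.4878 -0.0625  0.1767] F [ 0.161   0.2595 -0.0173] w 0.0724980264632541 t 10.2667 j [-0.3342 -0.0505  2.0835  0.0003  1.1066  0.4064]
```

View pics/w6.png

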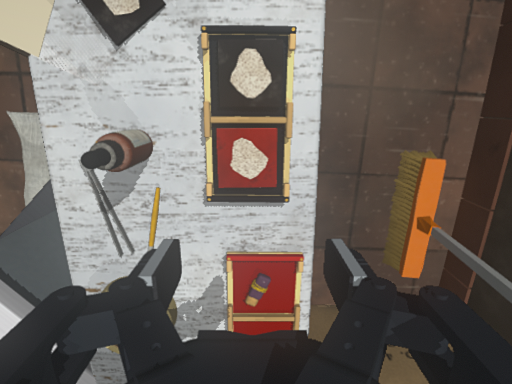

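Black tile b lies in its bay at (250,73), red tile b is at (248,158), and the stick is at (258,290) in the red tray, turned about 20°. I'll move closer and measure the stick and the red tray.

```bash

python3 -m creep '0.85 -3 0.2 -0.8 0 0 0;0.85 -3 0.2 -0.8 0 0 0;0.85 -3 0.2 -0.8 0 0 0;0.85 -2 0 0 0 0 0;0.85 0 0 0 0 0 0;0.85 0 0 0 0 0 0;0.85 0 0 0 0 0 0'|head -2
python3 -c "
from h import *
s=snap('wrist','w7.png');save(s,'wG')
to([.403,-.17,.2],-42.5)"
```

```text
clock: 10.85
tool_pos: [0.418, -0.1466, 0.1985]
yaw -42.3 turn_z 0.2 shift cm [-2.7631  0.4703 -0.1314] tilt rv deg [-0.0704  0.0003  0.    ] pos [ 0.4182 -0.1465  0.1987] F [ 0.0523 -0.2218  0.2611] w 0.07258421771305279 t 10.9 j [-0.5668 -0.1963  2.1707  0.0004  1.1696  0.1713]
```

View pics/w7.png

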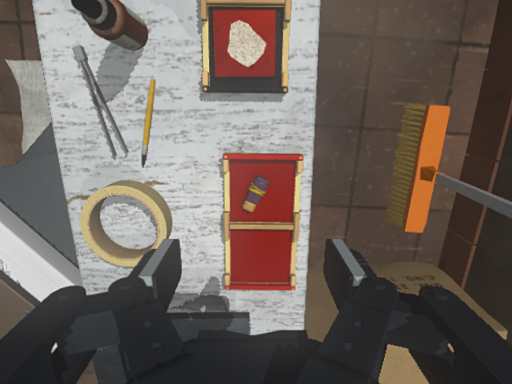

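The view shows the red tray corners at about (223,154), (303,154), (296,289) and (224,290). The stick is at (256,194), tilted, and red tile b is at (246,43).

```bash
cat >> h.py <<'E'
def stick(s,box):
    x0,y0,x1,y1=box;f=s['frame'][y0:y1,x0:x1].astype(int)
    m=((f[...,2]-np.maximum(f[...,0],f[...,1])<45)&(f.max(2)>55)|(f[...,1]>f[...,0]+25)&(f[...,1]>70)).astype(np.uint8)*255
    m=cv2.morphologyEx(m,cv2.MORPH_CLOSE,np.ones((3,3)));m=cv2.morphologyEx(m,cv2.MORPH_OPEN,np.ones((2,2)))
    n,l,st,c=cv2.connectedComponentsWithStats(m);i=1+np.argmax(st[1:,4])
    yx=np.argwhere(l==i);return yx[:,::-1]+[x0,y0],c[i]+[x0,y0],st[i,4]
E
python3 - <<'E'
from h import *
f,g=load('wF'),load('wG')
u,v=inlay(f,(248,159))[0],inlay(g,(246,43))[0];print('redB',u,v,*tri(f,u,g,v))
pf,cf,nf=stick(f,(238,266,292,312));pg,cg,ng=stick(g,(236,166,293,220))
print('stick',cf,cg,nf,ng,*tri(f,cf,g,cg))
for s,p in((f,pf),(g,pg)): print(rect(s,p.astype(float),.012))
c,m=blob(f,(225,150),'red');print('redB',rect(f,c,.011))
P=onz(g,[(223,154),(303,154),(296,289),(224,290)],.013)[:,:2]*1000;d=(P[0]+P[1]-P[2]-P[3])/2
print(P,P.mean(0),np.hypot(*d),np.degrees(np.arctan2(d[1],d[0])));d/=np.hypot(*d);print(P.mean(0)+40*d,P.mean(0)-40*d)
c,m=blob(g,(260,255),'red');print('tray red',rect(g,c,.009))
E
```

```text
redB [247.0991 158.5548] [244.6603  43.6537] [ 0.501  -0.0425  0.0107] 0.00012585140291433586
stick [258.1408 289.9358] [255.7351 193.9683] 483 536 [ 0.4069 -0.1627  0.0094] 0.0001527727129782314
(array([ 407.2083, -162.0125]), (43.52678298950195, 20.009929656982422), 22.055946350097656)
(array([ 406.3309, -162.1765]), (42.56709289550781, 18.797527313232422), 17.452625274658203)
redB (array([501.16  , -41.4341]), (59.4008903503418, 59.043556213378906), 48.57072067260742)
[[ 411.399  -106.0076]
 [ 473.9437 -162.878 ]
 [ 363.0809 -283.9348]
 [ 297.2905 -226.1231]] [ 386.4285 -194.7359] 164.90616171085864 46.99052906178826
[ 413.7133 -165.4862] [ 359.1438 -223.9855]
tray red (array([ 355.3595, -226.6523]), (79.7713851928711, 77.48761749267578), 47.73894500732422)
```

```bash

python3 -m creep '0.5 0 0 1 0 0 7;0.4 0 0 1 0 0 7;0.35 0 0 1 0 0 7;0.35 0 0 1 0 0 6.6;0.35 0 0 0 0 0 0;0.35 0 0 0 0 0 0;0.35 0 0 0 0 0 0;0.35 0 0 0 0 0 0'
python3 -c "
from h import *
to([.4068,-.1622,.023],-70)"
```

```text
clock: 11.57
tool_pos: [0.4187, -0.1475, 0.1605]
ee_rot: [0.0, 0.985, 0.175, 0.0]
wrist_force: [0.3, 0.1, -1.1]
gripper_width: 0.03
finger_force: 0.0
yaw -69.8 turn_z 0.2 shift cm [-1.6182  0.9804 13.7534] tilt rv deg [ 0.0244 -0.04    0.    ] pos [ 0.4187 -0.1475  0.1605] F [ 0.3175  0.1245 -1.0795] w 0.03000874278333821 t 11.5667 j [-0.568  -0.1462  2.2032  0.      1.0835  0.6509]
```

```bash

python3 -m creep '0.35 -0.8 0.5 2 0 0 0;0.35 -0.8 0.5 3 0 0 0;0.35 0 0 3 0 0 0;0.35 0 0 1 0 0 0;0.35 0 0 0 0 0 0;0.35 0 0 0 0 0 0;0.35 0 0 0 0 0 0'|head -2
python3 -c "
from h import *
s=snap('wrist','w8.png');save(s,'wH')
q=proj(s,[[.4068,-.1622,.012]])[0];print(q)
to([.4068,-.1622,.023],-70)"
```

```text
clock: 12.15
tool_pos: [0.4079, -0.1632, 0.0717]
[251.2783 220.0744]
yaw -69.9 turn_z 0.1 shift cm [-0.0778 -0.1355  4.8915] tilt rv deg [ 0.0948 -0.1357  0.0001] pos [ 0.408  -0.1632  0.0719] F [-0.0476  0.0677  0.4024] w 0.030198213960702425 t 12.2 j [-0.6122 -0.0063  2.2642  0.0001  0.8796  0.6084]
```

View pics/w8.png

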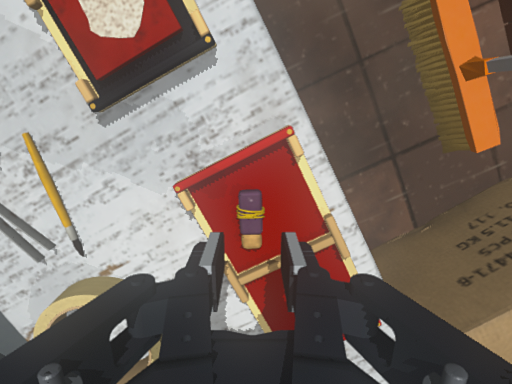

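The stick is upright in the view at (251,219), midway between the fingers. I'll descend and grip.

```bash

python3 -m creep '0.35 -0.1 -0.1 2 0 0 0;0.35 0 0 1.5 0 0 0;0.35 0 0 1 0 0 0;0.35 0 0 0.4 0 0 0;0.35 0 0 0 0 0 0;0.35 0 0 0 0 0 0' 25
python3 -m creep '0.05 0 0 0 0 0 0;0.05 0 0 0 0 0 0;0.05 0 0 0 0 0 0;0.05 0 0 0 0 0 0;0.05 0 0 0 0 0 0'
python3 -c "
from h import *
to([.4068,-.1622,.023],-70)"
```

```text
clock: 12.7
tool_pos: [0.4062, -0.1624, 0.0219]
ee_rot: [0.001, 0.985, 0.174, 0.001]
wrist_force: [-0.4, -0.0, -0.1]
gripper_width: 0.0299
finger_force: 0.0
clock: 13.12
tool_pos: [0.4064, -0.1624, 0.0224]
ee_rot: [0.001, 0.985, 0.174, 0.001]
wrist_force: [-0.2, 0.2, 5.9]
gripper_width: 0.0145
finger_force: 28.0
yaw -70.0 turn_z 0.0 shift cm [ 0.0452 -0.0005 -0.0595] tilt rv deg [ 0.0535 -0.1023  0.    ] pos [ 0.4064 -0.1624  0.0224] F [-0.1641  0.2287  5.9392] w 0.014508729762282326 t 13.1167 j [-0.613   0.0967  2.278   0.0006  0.7644  0.608 ]
```

```bash

python3 -m creep '0.05 0 0 -0.5 0 0 0;0.05 0 0 -2 0 0 0;0.05 0 0 -4 0 0 0;0.05 0 0 -4 0 0 0;0.05 0 0 -4 0 0 0;0.05 0 0 -3.5 0 0 -6;0.05 0 0 0 0 0 -7;0.05 0 0 0 0 0 -7;0.05 0 0 0 0 0 -7;0.05 0 0 0 0 0 -3;0.05 0 0 0 0 0 0;0.05 0 0 0 0 0 0'
python3 -c "
from h import *
to([.572,.258,.2],-40)"
```

```text
clock: 14.12
tool_pos: [0.405, -0.1617, 0.2011]
ee_rot: [0.0, 0.907, 0.422, 0.0]
wrist_force: [0.2, 0.6, -0.4]
gripper_width: 0.0145
finger_force: 25.6
yaw -40.1 turn_z -0.1 shift cm [ 42.8852 -14.1895   0.1079] tilt rv deg [ 0.0124  0.0028 -0.    ] pos [ 0.405  -0.1617  0.2011] F [ 0.1908  0.5732 -0.3513] w 0.01450196865071385 t 14.1167 j [-0.6133 -0.2191  2.1849 -0.0001  1.1753  0.0859]
```

```bash

python3 -m creep '0.05 3.6 -1.2 0 0 0 0;0.05 3.6 -1.2 0 0 0 0;0.05 3.6 -1.2 0 0 0 0;0.05 3.6 -1.2 0 0 0 0;0.05 3.6 -1.2 0 0 0 0;0.05 3.6 -1.2 0 0 0 0;0.05 3.6 -1.2 0 0 0 0;0.05 3.6 -1.2 0 0 0 0;0.05 3.6 -1.2 0 0 0 0;0.05 3.5 -1.2 0 0 0 0;0.05 3.5 -1.1 0 0 0 0;0.05 3.5 -1.1 0 0 0 0'|head -2
python3 -m creep '0.05 0 0 3 0 0 0;0.05 0 0 4 0 0 0;0.05 0 0 4 0 0 0;0.05 0 0 1 0 0 0;0.05 0 0 0 0 0 0;0.05 0 0 0 0 0 0'|head -2
python3 -c "
from h import *
s=snap('wrist','w9.png');save(s,'wI')
to([.572,.258,.025],-40)"
```

```text
clock: 15.12
tool_pos: [0.5722, 0.2602, 0.2006]
clock: 15.62
tool_pos: [0.5723, 0.2582, 0.0815]
yaw -40.0 turn_z -0.0 shift cm [-0.1411 -0.0943  5.835 ] tilt rv deg [ 0.0625 -0.1788  0.0001] pos [0.5736 0.2585 0.0834] F [ 0.6966 -0.9444  0.0132] w 0.014935840910100962 t 15.6667 j [0.2623 0.3647 1.8024 0.     0.9708 0.9607]
```

View pics/w9.png

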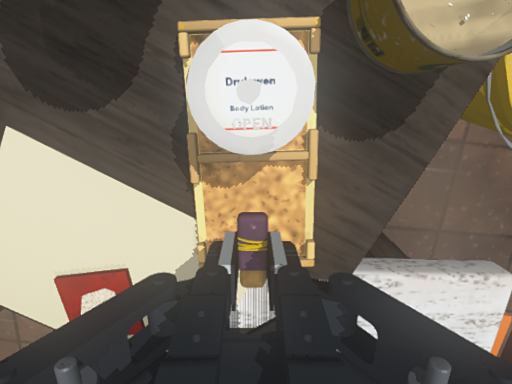

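The stick sits in the jaws at (253,245), above the free cork bay (255,215). I'll lower and release.

```bash

python3 -m creep '0.05 -0.1 -0.1 2 0 0 0;0.05 0 0 2 0 0 0;0.05 0 0 1 0 0 0;0.05 0 0 0.5 0 0 0;0.05 0 0 0.3 0 0 0;0.05 0 0 0.1 0 0 0;0.05 0 0 0 0 0 0;0.05 0 0 0 0 0 0'
python3 -m creep '0.2 0 0 0 0 0 0;0.35 0 0 0 0 0 0;0.35 0 0 0 0 0 0;0.35 0 0 -0.5 0 0 0;0.35 0 0 -2 0 0 0;0.35 0 0 -4 0 0 0;0.35 0 0 -4 0 0 0;0.5 0 0 -4 0 0 0;0.85 0 0 -3 0 0 0;0.85 0 0 0 0 0 0;0.85 0 0 0 0 0 0'
python3 -c "
from h import *
s=snap('wrist','w10.png');save(s,'wJ')
f=s['frame'];cv2.imwrite('pics/w10.png',f)
to([.5010,-.0420,.2],-42)"
```

```text
clock: 16.33
tool_pos: [0.5714, 0.2583, 0.0231]
ee_rot: [0.0, 0.906, 0.423, 0.001]
wrist_force: [0.5, 0.1, 0.7]
gripper_width: 0.0146
finger_force: 25.6
clock: 17.25
tool_pos: [0.572, 0.2585, 0.2006]
ee_rot: [0.001, 0.906, 0.423, 0.003]
wrist_force: [-0.9, -0.6, -0.9]
gripper_width: 0.0726
finger_force: 0.0
yaw -40.0 turn_z 2.0 shift cm [-26.9613  14.9083  -0.2257] tilt rv deg [ 0.0249 -0.0699  0.    ] pos [0.5706 0.2581 0.1977] F [-0.6033  1.1251 -1.0523] w 0.07237868250525552 t 17.3 j [ 0.263   0.2244  1.7469 -0.      1.1688  0.9606]
```

View pics/w10.png

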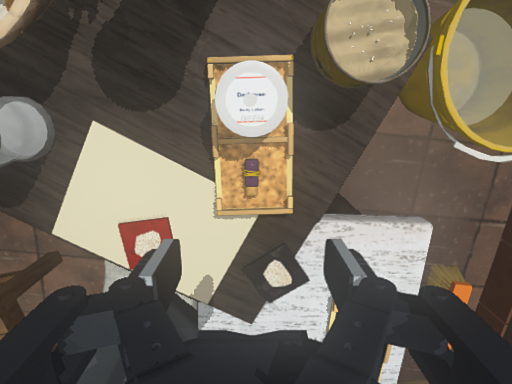

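The stick lies flat in the polishing bay at (251,178), and both loose tiles are undisturbed. Red tile b is next.

```bash

python3 -m creep '0.82 -3.4 1.9 0 0 0 0;0.82 -3.4 1.9 0 0 0 0;0.82 -3.4 1.9 0 0 0 0;0.82 -3.4 1.9 0 0 0 0;0.82 -3.4 1.9 0 0 0 0;0.82 -3.4 1.9 0 0 0 0;0.82 -3.3 1.8 0 0 0 0;0.82 -3.3 1.7 0 0 0 0;0.82 0 0 0 0 0 2;0.82 0 0 2 0 0 0;0.82 0 0 0 0 0 0;0.82 0 0 0 0 0 0'|head -2
python3 -c "
from h import *
s=snap('wrist','w11.png');save(s,'wK')
u,n=inlay(s,proj(s,[[.501,-.0425,.011]])[0]);print(u,n,onz(s,[u],.011))
c,m=blob(s,u+[-32,0],'red');print(m,rect(s,c,.011))
to([.5010,-.0418,.017],-42)"
```

```text
clock: 18.3
tool_pos: [0.5091, -0.0441, 0.1738]
[246.9047 186.0655] 1007 [[ 0.5011 -0.0423  0.011 ]]
[246.717  184.2164] (array([501.4375, -41.6106]), (59.40494155883789, 59.15983200073242), 48.110084533691406)
yaw -42.0 turn_z 0.0 shift cm [-0.4408 -0.8236 15.8064] tilt rv deg [-0.1121  0.1053  0.0001] pos [ 0.5101 -0.044   0.1751] F [ 0.5966 -0.5227  1.21  ] w 0.0703567368105894 t 18.35 j [-0.2845  0.002   2.0354  0.      1.1085  0.4477]
```

```bash

python3 -m creep '0.82 -0.4 -0.8 3 0 0 0;0.82 0 0 4 0 0 0;0.82 0 0 4 0 0 0;0.82 0 0 2 0 0 0;0.82 0 0 0 0 0 0;0.82 0 0 0 0 0 0'|head -2
python3 -c "
from h import *
to([.5012,-.0417,.017],-42)"
```

```text
clock: 18.85
tool_pos: [0.5022, -0.0415, 0.0463]
yaw -41.9 turn_z 0.1 shift cm [-0.0812 -0.0593  2.9306] tilt rv deg [-0.0648  0.0632  0.    ] pos [ 0.5022 -0.0415  0.0463] F [ 0.6456 -0.8387  1.3027] w 0.06992403961978741 t 18.85 j [-0.284   0.1848  2.116  -0.      0.8433  0.4474]
```

```bash

python3 -m creep '0.82 -0.1 0 1.5 0 0 0;0.82 0 0 1 0 0 0;0.82 0 0 0.4 0 0 0;0.82 0 0 0 0 0 0;0.82 0 0 0 0 0 0;0.3 0 0 0 0 0 0;0.3 0 0 0 0 0 0;0.3 0 0 0 0 0 0;0.3 0 0 0 0 0 0;0.3 0 0 0 0 0 0;0.3 0 0 0 0 0 0' 40
python3 -m creep '0.3 0 0 -0.5 0 0 0;0.3 0 0 -2 0 0 0;0.3 0 0 -4 0 0 0;0.3 0 0 -4 0 0 0;0.3 0 0 -4 0 0 0;0.3 0 0 0 0 0 0;0.3 0 0 0 0 0 0'
python3 -c "
from h import *
to([.4125,-.1665,.16],-42.6)"
```

```text
clock: 19.77
tool_pos: [0.5032, -0.0432, 0.0193]
ee_rot: [0.001, 0.913, 0.407, 0.001]
wrist_force: [-0.8, 0.0, 7.1]
gripper_width: 0.0585
finger_force: 43.3
clock: 20.35
tool_pos: [0.5037, -0.0434, 0.1663]
ee_rot: [0.002, 0.913, 0.407, 0.003]
wrist_force: [-0.3, -0.1, -1.9]
gripper_width: 0.0583
finger_force: 43.2
yaw -42.0 turn_z 0.6 shift cm [-15.2352   1.6198   0.6253] tilt rv deg [ 0.1843 -0.1713  0.0003] pos [ 0.5037 -0.0434  0.1663] F [-0.275  -0.1107 -1.8876] w 0.058337395291421214 t 20.35 j [-0.2868 -0.0076  2.0626 -0.0001  1.0795  0.4457]
```

```bash
python3 - <<'E'
from h import *
g=load('wG')
c1,_=blob(g,(245,175),'red');c2,_=blob(g,(260,255),'red')
for c in(c1,c2): print(c.min(0),c.max(0))
c=np.r_[c1,c2];p,wh,a=rect(g,c,.013);print('union',p,wh,a)
# end wall centres: topmost/bottommost rows
P=onz(g,c,.013)[:,:2]*1000;a=np.radians(47.4);ex=np.array([np.cos(a),np.sin(a)]);ey=np.array([-ex[1],ex[0]])
x=P@ex;print('x range',x.min(),x.max(),(x.min()+x.max())/2)
for lo,hi in((x.min(),x.min()+5),(x.max()-5,x.max())):
    y=P[(x>=lo)&(x<=hi)]@ey;print('y end',y.min(),y.max(),(y.min()+y.max())/2)
m=np.array([386.4,-194.7]);print('corner est',m@ex,m@ey)
for b in(c1,c2):
    Q=onz(g,b,.005)[:,:2]*1000;print('floor y',np.percentile(Q@ey,[3,97]))
E
```

```text
[227. 154.] [298. 222.]
[228. 229.] [292. 289.]
union [ 386.1649 -193.8938] (164.7847137451172, 76.52803039550781) 47.125244140625
x range 36.377578809631785 200.8705878276547 118.62408331864324
y end -453.36851073938254 -376.8506702194282 -415.10959047940537
y end -454.02528512975977 -378.7371022294539 -416.38119367960684
corner est 118.22677182316788 -416.2156657602794
floor y [-453.0057 -379.817 ]
floor y [-452.6721 -378.616 ]
```

```bash

python3 -m creep '0.3 -3.8 0.3 0 0 0 0.6;0.3 -3.8 0.3 0 0 0 0;0.3 -3.8 0.3 0 0 0 0;0.3 -3.7 0.3 0 0 0 0;0.3 0 0 0 0 0 0;0.3 0 0 4 0 0 0;0.3 0 0 4 0 0 0;0.3 0 0 3 0 0 0;0.3 0 0 0 0 0 0;0.3 0 0 0 0 0 0'|head -2
python3 -c "
from h import *
to([.4135,-.165,.02],-42.7)"
```

```text
clock: 21.18
tool_pos: [0.4067, -0.1607, 0.0502]
yaw -42.6 turn_z 0.1 shift cm [0.1419 0.7917 3.0226] tilt rv deg [-0.2244  0.0542  0.0001] pos [ 0.4067 -0.1607  0.0502] F [ 0.1571 -0.6373  0.1414] w 0.05851318819699814 t 21.1833 j [-0.6091  0.0399  2.2689  0.0001  0.8407  0.1338]
```

```bash

python3 -m creep '0.3 0.1 0.8 0 0 0 0;0.3 0 0 1.5 0 0 0;0.3 0 0 0.8 0 0 0;0.3 0 0 0.5 0 0 0;0.3 0 0 0 0 0 0;0.3 0 0 0 0 0 0'
python3 -c "
from h import *
to([.4135,-.165,.02],-42.7)"
```

```text
clock: 21.68
tool_pos: [0.4159, -0.1673, 0.0254]
ee_rot: [0.0, 0.916, 0.402, 0.0]
wrist_force: [0.2, -0.6, -0.2]
gripper_width: 0.058
finger_force: 43.4
yaw -42.6 turn_z 0.1 shift cm [ 0.0082 -0.3321  0.5417] tilt rv deg [ 0.0196 -0.0038  0.    ] pos [ 0.4159 -0.1673  0.0254] F [ 0.1676 -0.5888 -0.1718] w 0.058046381017749664 t 21.6833 j [-0.6095  0.1131  2.2517 -0.      0.776   0.1334]
```

```bash

python3 -m creep '0.3 0 -0.2 0.3 0 0 0;0.3 0 0 0 0 0 0;0.3 0 0 0 0 0 0'
python3 -m creep '0.85 0 0 0 0 0 0;0.85 0 0 0 0 0 0;0.85 0 0 0 0 0 0;0.85 0 0 0 0 0 0;0.85 0 0 -0.5 0 0 0;0.85 0 0 -2 0 0 0;0.85 0 0 -4 0 0 0;0.85 0 0 -4 0 0 0;0.85 0 0 -4 0 0 0;0.85 0 0 -3 0 0 0;0.85 0 0 0 0 0 0;0.85 0 0 0 0 0 0'
python3 -c "
from h import *
s=snap('wrist','w12.png');save(s,'wL')
u,n=inlay(s,proj(s,[[.4135,-.165,.011]])[0]);print(u,n,onz(s,[u],.011))
to([.4235,.2755,.2],-32.5)
to([.5163,.1455,.2],-6.7)"
```

```text
clock: 21.93
tool_pos: [0.414, -0.1657, 0.022]
ee_rot: [0.0, 0.916, 0.402, 0.0]
wrist_force: [-0.2, -0.3, 1.1]
gripper_width: 0.0586
finger_force: 43.4
clock: 22.93
tool_pos: [0.4152, -0.1666, 0.1998]
ee_rot: [0.003, 0.916, 0.402, 0.002]
wrist_force: [-0.4, 0.4, -0.4]
gripper_width: 0.0729
finger_force: 0.0
[250.365 177.737] 863 [[ 0.4135 -0.166   0.011 ]]
yaw -42.6 turn_z -10.1 shift cm [ 37.725  -22.9166  -0.2591] tilt rv deg [ 0.0379 -0.0106  0.    ] pos [ 0.4141 -0.1658  0.1974] F [-0.5548  0.8416 -0.5268] w 0.07254715880700296 t 22.9833 j [-0.609  -0.1893  2.1673  0.      1.1622  0.134 ]
yaw -42.6 turn_z -35.9 shift cm [32.11    6.5202 -0.2591] tilt rv deg [ 0.0379 -0.0106  0.    ] pos [ 0.4141 -0.1658  0.1974] F [-0.5548  0.8416 -0.5268] w 0.07254715880700296 t 22.9833 j [-0.609  -0.1893  2.1673  0.      1.1622  0.134 ]
```

```bash

python3 -m creep '0.85 0 0 0 0 0 -7.16;0.85 0 0 0 0 0 -7.16;0.85 0 0 0 0 0 -7.16;0.85 0 0 0 0 0 -7.16;0.85 0 0 0 0 0 -7.16;0.85 0 0 0 0 0 0'|head -2
python3 -m creep '0.85 3.6 0.7 0 0 0 0;0.85 3.6 0.7 0 0 0 0;0.85 3.6 0.7 0 0 0 0;0.85 3.6 0.7 0 0 0 0;0.85 3.6 0.7 0 0 0 0;0.85 3.6 0.7 0 0 0 0;0.85 3.6 0.7 0 0 0 0;0.85 3.4 0.8 0 0 0 0;0.85 3.4 0.8 0 0 0 0;0.85 0 0 0 0 0 0;0.85 0 0 0 0 0 0'|head -2
python3 -c "
from h import *
s=snap('wrist','w13.png');save(s,'wM')
u,n=inlay(s,proj(s,[[.5165,.1449,.006]])[0]);print(u,n,onz(s,[u],.006))
c,m=blob(s,u+[-34,0],'black');print(m,rect(s,c,.006))
to([.5163,.1460,.012],-6.7)"
```

```text
clock: 23.48
tool_pos: [0.4128, -0.165, 0.1944]
clock: 24.4
tool_pos: [0.5155, 0.1457, 0.1949]
[254.0198 177.4195] 708 [[0.5164 0.1452 0.006 ]]
[252.9851 176.1512] (array([515.3179, 145.6451]), (59.241214752197266, 59.52356719970703), 83.3445816040039)
yaw -6.8 turn_z -0.1 shift cm [ 0.1483  0.0756 18.3052] tilt rv deg [-0.0987  0.0663  0.0001] pos [0.5154 0.1446 0.1951] F [ 0.6839 -0.5185 -0.7094] w 0.0727356599087032 t 24.45 j [ 0.0841  0.0314  1.9661 -0.0005  1.1476  0.2031]
```

```bash

python3 -m creep '0.82 0.1 0.1 4 0 0 0;0.82 0 0 4 0 0 0;0.82 0 0 4 0 0 0;0.82 0 0 3 0 0 0;0.82 0 0 0 0 0 0;0.82 0 0 0 0 0 0'|head -2
python3 -c "
from h import *
to([.516,.1458,.0135],-6.7)"
```

```text
clock: 24.95
tool_pos: [0.5154, 0.1438, 0.045]
yaw -6.9 turn_z -0.2 shift cm [0.2019 0.0336 3.1474] tilt rv deg [-0.1596  0.075   0.0001] pos [0.5154 0.1438 0.045 ] F [-0.0747  0.0482  0.7238] w 0.07000530366440168 t 24.95 j [ 0.0825  0.2495  2.0396 -0.0002  0.8581  0.2037]
```

```bash

python3 -m creep '0.82 0.2 0 1.5 0 0 0;0.82 0 0 1 0 0 0;0.82 0 0 0.6 0 0 0;0.82 0 0 0 0 0 0;0.82 0 0 0 0 0 0;0.3 0 0 0 0 0 0;0.3 0 0 0 0 0 0;0.3 0 0 0 0 0 0;0.3 0 0 0 0 0 0;0.3 0 0 0 0 0 0;0.3 0 0 0 0 0 0' 40
python3 -m creep '0.3 0 0 -0.5 0 0 0;0.3 0 0 -2 0 0 0;0.3 0 0 -4 0 0 0;0.3 0 0 -4 0 0 0;0.3 0 0 -4 0 0 0;0.3 0 0 -3 0 0 7;0.3 0 0 0 0 0 7;0.3 0 0 0 0 0 7;0.3 0 0 0 0 0 7;0.3 0 0 0 0 0 7.1;0.3 0 0 0 0 0 0.6;0.3 0 0 0 0 0 0'
python3 -c "
from h import *
to([.5012,-.0445,.2],-42.5)"
```

```text
clock: 25.87
tool_pos: [0.5186, 0.1472, 0.0178]
ee_rot: [0.001, 0.748, 0.664, 0.001]
wrist_force: [-1.5, -0.6, 6.3]
gripper_width: 0.0564
finger_force: 41.2
clock: 26.87
tool_pos: [0.5177, 0.1472, 0.1913]
ee_rot: [0.0, 0.915, 0.404, 0.0]
wrist_force: [0.4, -0.3, -0.3]
gripper_width: 0.0561
finger_force: 42.5
yaw -42.3 turn_z 0.2 shift cm [-15.2446  11.7375  -0.8678] tilt rv deg [ 0.0126 -0.0284  0.    ] pos [0.5177 0.1472 0.1913] F [ 0.3767 -0.2812 -0.3138] w 0.0561042899099364 t 26.8667 j [0.0884 0.0399 1.9647 0.     1.1363 0.8271]
```

Width reads 56 mm, against 58.4 for the other tiles. I'll check numerically that the tile sits the same way in the jaws as the first one did (view wD).

```bash
python3 - <<'E'
from h import *
n=snap('wrist','w14.png');save(n,'wN')
for s,k in((load('wD'),'D'),(n,'N')):
    f=s['frame'].max(2)
    print(k,[(x,int(150+np.argmax(f[150:300,x]<100))) for x in range(195,312,10)])
    print(' bottom',[(x,[int(v) for v in f[290:330:5,x]]) for x in (215,255,295)])
    u,a=inlay(s,(253,255));print(' inlay',u,a)
    r=f[205];print(' row205 dark',np.where(r<100)[0][[0,-1]],'row230',[int(v) for v in f[230,160:200:4]])
E
```

```text
D [(195, 197), (205, 197), (215, 187), (225, 150), (235, 180), (245, 180), (255, 180), (265, 181), (275, 181), (285, 150), (295, 197), (305, 197)]
 bottom [(215, [67, 68, 67, 63, 232, 228, 227, 220]), (255, [229, 129, 72, 67, 157, 157, 156, 155]), (295, [63, 60, 58, 51, 216, 213, 208, 216])]
 inlay [252.214  257.0377] 4112
 row205 dark [ 22 511] row230 [226, 231, 221, 223, 225, 225, 226, 195, 77, 83]
N [(195, 200), (205, 166), (215, 200), (225, 200), (235, 200), (245, 200), (255, 200), (265, 200), (275, 200), (285, 200), (295, 200), (305, 200)]
 bottom [(215, [62, 54, 54, 50, 91, 61, 106, 137]), (255, [58, 55, 51, 49, 136, 50, 47, 53]), (295, [49, 49, 48, 53, 184, 179, 189, 180])]
 inlay [253.6642 256.7544] 2883
 row205 dark [  0 511] row230 [161, 160, 159, 198, 191, 190, 192, 192, 199, 60]
```

The tile is level (straight top edge at row 200, inlay centred) and gripped about 4 mm nearer the fingertips. I'll carry it gently and lower it with a force check.

```bash

python3 -m creep '0.3 -1.5 1.2 0 0 0 0;0.3 -2 1.5 0 0 0 0;0.3 -2 1.6 0 0 0 0;0.3 -2 1.6 0 0 0 0;0.3 -2 1.6 0 0 0 0;0.3 -2 1.6 0 0 0 0;0.3 -2 1.5 0 0 0 0;0.3 -1.7 1.1 0 0 0 0;0.3 0 0 0 0 0 0;0.3 0 0 3 0 0 0;0.3 0 0 3 0 0 0;0.3 0 0 3 0 0 0'|head -2
python3 -m creep '0.3 0 0 2.5 0 0 0;0.3 0 0 1.5 0 0 0;0.3 0 0 0 0 0 0;0.3 0 0 0 0 0 0;0.3 0 0 0 0 0 0'
python3 -c "
from h import *
to([.5012,-.0445,.025],-42.5)"
```

```text
clock: 27.92
tool_pos: [0.502, -0.0437, 0.1007]
clock: 28.33
tool_pos: [0.5024, -0.0439, 0.0621]
ee_rot: [0.001, 0.915, 0.403, 0.001]
wrist_force: [-0.5, 0.4, 0.4]
gripper_width: 0.0562
finger_force: 42.6
yaw -42.4 turn_z 0.1 shift cm [-0.1298 -0.0469  3.7127] tilt rv deg [ 0.0553 -0.0594  0.    ] pos [ 0.5024 -0.0439  0.0621] F [-0.5232  0.404   0.3624] w 0.0562267903255804 t 28.3333 j [-0.2885  0.1544  2.1141  0.0001  0.8709  0.4515]
```

```bash

python3 -m creep '0.3 -0.1 0 1.5 0 0 0;0.3 0 0 1.2 0 0 0;0.3 0 0 0.6 0 0 0;0.3 0 0 0.3 0 0 0;0.3 0 0 0 0 0 0;0.3 0 0 0 0 0 0'
python3 -m creep '0.3 0 0 0.15 0 0 0;0.3 0 0 0 0 0 0;0.3 0 0 0 0 0 0'
```

```text
clock: 28.83
tool_pos: [0.5009, -0.0447, 0.0251]
ee_rot: [0.0, 0.915, 0.403, 0.0]
wrist_force: [0.2, 0.0, -0.6]
gripper_width: 0.056
finger_force: 42.6
clock: 29.08
tool_pos: [0.5009, -0.0448, 0.0237]
ee_rot: [0.0, 0.915, 0.403, 0.0]
wrist_force: [-0.2, 0.5, 0.3]
gripper_width: 0.0561
finger_force: 42.6
```

```bash

python3 -m creep '0.3 0 0 0.15 0 0 0;0.3 0 0 0 0 0 0;0.3 0 0 0 0 0 0'
python3 -m creep '0.85 0 0 0 0 0 0;0.85 0 0 0 0 0 0;0.85 0 0 0 0 0 0;0.85 0 0 0 0 0 0;0.85 0 0 -0.5 0 0 0;0.85 0 0 -2 0 0 0;0.85 0 0 -4 0 0 0;0.85 0 0 -4 0 0 0;0.85 0 0 -4 0 0 0;0.85 0 0 -3 0 0 0;0.85 0 0 0 0 0 0;0.85 0 0 0 0 0 0'
python3 -c "
from h import *
s=snap('wrist','w15.png');save(s,'wO')
u,n=inlay(s,proj(s,[[.5012,-.0445,.011]])[0]);print(u,n,onz(s,[u],.011))
to([.4235,.2755,.2],-32.5)"
```

```text
clock: 29.33
tool_pos: [0.5012, -0.0449, 0.0229]
ee_rot: [0.0, 0.915, 0.403, 0.0]
wrist_force: [-2.3, -0.1, 5.4]
gripper_width: 0.0557
finger_force: 45.8
clock: 30.33
tool_pos: [0.502, -0.0451, 0.1998]
ee_rot: [0.002, 0.915, 0.403, 0.002]
wrist_force: [-0.2, -0.5, -0.8]
gripper_width: 0.0728
finger_force: 0.0
[251.2759 180.1366] 725 [[ 0.4993 -0.0469  0.011 ]]
yaw -42.5 turn_z -10.0 shift cm [ 22.8578 -23.7116  -0.262 ] tilt rv deg [ 0.0312 -0.029   0.    ] pos [ 0.5007 -0.0447  0.1974] F [-0.262  -0.1022 -0.8415] w 0.07251059043785314 t 30.3833 j [-0.2911 -0.0492  2.0416 -0.      1.148   0.4502]
```

```bash

python3 -m creep '0.85 0 0 0 0 0 -5;0.85 0 0 0 0 0 -5;0.85 2.5 -2.6 0 0 0 0;0.85 2.5 -2.6 0 0 0 0;0.85 2.6 -2.7 0 0 0 0;0.85 2.6 -2.7 0 0 0 0;0.85 2.6 -2.7 0 0 0 0;0.85 2.6 -2.7 0 0 0 0;0.85 2.5 -2.6 0 0 0 0;0.85 2.5 -2.6 0 0 0 0;0.85 2.5 -2.5 0 0 0 0;0.85 0 0 0 0 0 0'|head -2
python3 -m creep '0.82 0 0 1 0 0 0;0.82 0 0 0 0 0 0;0.82 0 0 0 0 0 0'|head -2
python3 -c "
from h import *
s=snap('wrist','w16.png');save(s,'wP')
u,n=inlay(s,proj(s,[[.4228,.275,.006]])[0]);print(u,n,onz(s,[u],.006))
c,m=blob(s,u+[-32,0],'red');print(m,rect(s,c,.006))
to([.4242,.2757,.0125],-32.6)"
```

```text
clock: 31.38
tool_pos: [0.4206, 0.2797, 0.1943]
clock: 31.63
tool_pos: [0.4226, 0.2743, 0.1843]
[253.4395 177.7736] 826 [[0.4232 0.275  0.006 ]]
[252.9729 175.7629] (array([423.4174, 276.2049]), (58.317237854003906, 58.273162841796875), 57.490943908691406)
yaw -32.6 turn_z 0.0 shift cm [ 0.1604  0.006  17.2715] tilt rv deg [-0.0478  0.1545  0.0001] pos [0.4233 0.2744 0.1852] F [ 0.1204 -1.1473 -0.318 ] w 0.06977652813225631 t 31.6833 j [ 0.3738 -0.0284  2.0454 -0.0003  1.1278  0.9426]
```

```bash

python3 -m creep '0.82 0.1 0 4 0 0 0;0.82 0 0 4 0 0 0;0.82 0 0 4 0 0 0;0.82 0 0 2.8 0 0 0;0.82 0 0 0 0 0 0;0.82 0 0 0 0 0 0;0.82 0 0 0 0 0 0'|head -2
python3 -c "
from h import *
for _ in range(2):
  snap('wrist');to([.424,.2758,.012],-32.6)"
```

```text
clock: 32.27
tool_pos: [0.426, 0.2765, 0.0407]
yaw -32.5 turn_z 0.1 shift cm [-0.2331 -0.147   2.9472] tilt rv deg [ 0.0827 -0.2291  0.0002] pos [0.4265 0.277  0.0415] F [-0.1691 -0.0751  0.327 ] w 0.07008499783822693 t 32.3167 j [0.3762 0.1997 2.1098 0.     0.8271 0.9439]
yaw -32.5 turn_z 0.1 shift cm [-0.2532 -0.1419  2.972 ] tilt rv deg [ 0.094  -0.2586  0.0002] pos [0.4266 0.2772 0.0417] F [0.3772 0.2887 0.2327] w 0.06999489964997968 t 32.3667 j [ 0.3766  0.1993  2.1097 -0.      0.827   0.9439]
```

```bash

python3 -m creep '0.82 -0.2 -0.1 1.5 0 0 0;0.82 0 0 1 0 0 0;0.82 0 0 0.4 0 0 0;0.82 0 0 0 0 0 0;0.82 0 0 0 0 0 0' 
python3 -c "
from h import *
for _ in range(2):
  snap('wrist');to([.424,.2758,.012],-32.6)"
```

```text
clock: 32.78
tool_pos: [0.4226, 0.2756, 0.0102]
ee_rot: [0.0, 0.877, 0.481, 0.0]
wrist_force: [-0.2, 0.8, -0.1]
gripper_width: 0.0701
finger_force: 0.0
yaw -32.5 turn_z 0.1 shift cm [ 0.0773  0.0979 -0.1541] tilt rv deg [ 0.0163 -0.044   0.    ] pos [0.4228 0.2757 0.0105] F [-0.448   0.5832 -0.5857] w 0.06983188477977434 t 32.8333 j [ 0.3766  0.2546  2.1194 -0.      0.7666  0.9433]
yaw -32.5 turn_z 0.1 shift cm [ 0.0704  0.0937 -0.1473] tilt rv deg [ 0.0195 -0.0553  0.    ] pos [0.4228 0.2757 0.0105] F [ 0.3174 -0.3143  0.2899] w 0.06957764445701721 t 32.8833 j [0.3766 0.2545 2.1193 0.     0.7666 0.9432]
```

```bash

python3 -m creep '0.82 0 0 -0.2 0 0 0;0.3 0 0 0 0 0 0;0.3 0 0 0 0 0 0;0.3 0 0 0 0 0 0;0.3 0 0 0 0 0 0;0.3 0 0 0 0 0 0;0.3 0 0 0 0 0 0' 40
python3 -m creep '0.3 0 0 -0.5 0 0 0;0.3 0 0 -2 0 0 0;0.3 0 0 -4 0 0 0;0.3 0 0 -4 0 0 0;0.3 0 0 -4 0 0 0;0.3 0 0 -4 0 0 5;0.3 0 0 0 0 0 5;0.3 0 0 0 0 0 0;0.3 0 0 0 0 0 0'
python3 -c "
from h import *
to([.3605,-.222,.2],-42.7)"
```

```text
clock: 33.47
tool_pos: [0.4232, 0.2759, 0.0131]
ee_rot: [0.0, 0.877, 0.481, 0.001]
wrist_force: [-0.8, 0.6, 5.9]
gripper_width: 0.0584
finger_force: 43.3
clock: 34.22
tool_pos: [0.4216, 0.2752, 0.1964]
ee_rot: [-0.0, 0.915, 0.404, -0.0]
wrist_force: [0.8, 0.1, -1.2]
gripper_width: 0.0591
finger_force: 43.1
yaw -42.3 turn_z 0.4 shift cm [-40.6863  29.2281  -0.3635] tilt rv deg [-0.0136  0.0503  0.    ] pos [0.4216 0.2752 0.1964] F [ 0.7981  0.0958 -1.2248] w 0.05905668185456315 t 34.2167 j [ 0.3765 -0.0449  2.0395  0.      1.148   1.1156]
```

```bash

python3 -m creep '0.3 -1.8 2.6 0 0 0 0.4;0.3 -2 3 0 0 0 0;0.3 -2 3 0 0 0 0;0.3 -2 3 0 0 0 0;0.3 -2 3 0 0 0 0;0.3 -2 3 0 0 0 0;0.3 -2 3 0 0 0 0;0.3 -2 3 0 0 0 0;0.3 -2 0.9 0 0 0 0;0.3 -3 0.8 0 0 0 0;0.3 -3 0.8 0 0 0 0;0.3 -3 0.8 0 0 0 0'|head -2
python3 -m creep '0.3 -3 0.7 0 0 0 0;0.3 -3 0.7 0 0 0 0;0.3 -3 0.7 0 0 0 0;0.3 -3 0.7 0 0 0 0;0.3 0 0 0 0 0 0;0.3 0 0 0 0 0 0;0.3 0 0 0 0 0 0'|head -3
python3 -c "
from h import *
snap('wrist');to([.3605,-.222,.12],-42.7)"
```

```text
clock: 35.22
tool_pos: [0.435, -0.1044, 0.1939]
clock: 35.8
tool_pos: [0.3754, -0.21, 0.195]
ee_rot: [-0.002, 0.917, 0.4, -0.001]
yaw -42.8 turn_z -0.1 shift cm [-1.937 -0.296  7.536] tilt rv deg [-0.0926 -0.0224 -0.    ] pos [ 0.3758 -0.2098  0.1954] F [ 0.43    1.2005 -0.3654] w 0.05826725509522566 t 35.85 j [-0.746  -0.2253  2.201   0.0004  1.1692  0.0008]
```

```bash

python3 -m creep '0.3 -1 -0.3 0 0 0 0;0.3 -1 0 0 0 0 0;0.3 0 0 3.5 0 0 0;0.3 0 0 3.5 0 0 0;0.3 0 0 3.5 0 0 0;0.3 0 0 3 0 0 0;0.3 0 0 0 0 0 0;0.3 0 0 0 0 0 0;0.3 0 0 0 0 0 0'|head -3
python3 -c "
from h import *
snap('wrist');to([.3595,-.223,.022],-42.7)"
```

```text
clock: 36.6
tool_pos: [0.3612, -0.2245, 0.0635]
ee_rot: [0.001, 0.917, 0.4, 0.0]
yaw -42.8 turn_z -0.1 shift cm [-0.0082 -0.2955  4.2203] tilt rv deg [ 0.1306  0.0156 -0.    ] pos [ 0.3617 -0.2249  0.0642] F [ 0.183  -0.3317 -0.0204] w 0.05842531794846496 t 36.65 j [-0.7955 -0.0223  2.2981 -0.0001  0.8612 -0.0476]
```

Reachable so far. I'll lower the tile into the bay.

```bash

python3 -m creep '0.3 0 -0.2 1.5 0 0 0;0.3 0 0 1.5 0 0 0;0.3 0 0 0.6 0 0 0;0.3 0 0 0.3 0 0 0;0.3 0 0 0 0 0 0;0.3 0 0 0 0 0 0;0.3 0 0 0 0 0 0'
python3 -c "
from h import *
snap('wrist');to([.3593,-.2235,.0195],-42.7)"
```

```text
clock: 37.23
tool_pos: [0.3596, -0.2229, 0.0239]
ee_rot: [0.001, 0.917, 0.4, 0.0]
wrist_force: [0.0, 0.1, -0.3]
gripper_width: 0.0582
finger_force: 43.3
yaw -42.9 turn_z -0.2 shift cm [-0.0678  0.0319  0.4309] tilt rv deg [ 0.0581  0.006  -0.    ] pos [ 0.3595 -0.2228  0.0238] F [0.7376 0.1961 0.4866] w 0.05830027485773762 t 37.2833 j [-0.7956  0.0624  2.3118 -0.      0.7654 -0.0474]
```

```bash

python3 -m creep '0.3 0 0 0.3 0 0 0;0.3 0 0 0 0 0 0;0.3 0 0 0 0 0 0'
python3 -m creep '0.85 0 0 0 0 0 0;0.85 0 0 0 0 0 0;0.85 0 0 0 0 0 0;0.85 0 0 0 0 0 0;0.85 0 0 -0.5 0 0 0;0.85 0 0 -2 0 0 0;0.85 0 0 -4 0 0 0;0.85 0 0 -4 0 0 0;0.85 0 0 -4 0 0 0;0.85 0 0 -4 0 0 0;0.85 0 0 0 0 0 0;0.85 0 0 0 0 0 0'
python3 - <<'E'
from h import *
s=snap('wrist','w17.png');save(s,'wQ');t=snap('top','top1.png')
for p in([.3593,-.2235,.011],[.4135,-.165,.011],[.501,-.0447,.011]):
    q=proj(s,[p])[0];u,n=inlay(s,q);print(p,q,u,n,onz(s,[u],.011))
c=cv2.resize(t['frame'][110:280,145:395],None,fx=3,fy=3,interpolation=cv2.INTER_CUBIC)
w=s['frame'][:,130:390]
im=np.zeros((510+0,800,3),np.uint8);c2=cv2.resize(c,(500,340));im[:340,:500]=c2;im[:384,500:760]=w
o=load('wO')['frame'][60:240,130:390];im[345:510,:260]=cv2.resize(o,(260,165))
cv2.imwrite('pics/final.png',im)
E
```

```text
clock: 37.53
tool_pos: [0.3588, -0.2221, 0.0198]
ee_rot: [-0.0, 0.917, 0.4, -0.0]
wrist_force: [-0.1, -0.4, -0.7]
gripper_width: 0.0581
finger_force: 43.3
clock: 38.53
tool_pos: [0.3602, -0.2234, 0.2085]
ee_rot: [0.004, 0.917, 0.4, 0.001]
wrist_force: [0.0, -0.1, -0.3]
gripper_width: 0.0723
finger_force: 0.0
[0.3593, -0.2235, 0.011] [251.0093 175.6708] [249.3842 175.5599] 734 [[ 0.3581 -0.2222  0.011 ]]
[0.4135, -0.165, 0.011] [250.8712 101.2746] [251.5648 102.0544] 1011 [[ 0.4135 -0.1661  0.011 ]]
[0.501, -0.0447, 0.011] [231.7222 -62.5438] [251.5648 102.0544] 1011 [[ 0.4135 -0.1661  0.011 ]]
```

View pics/final.png

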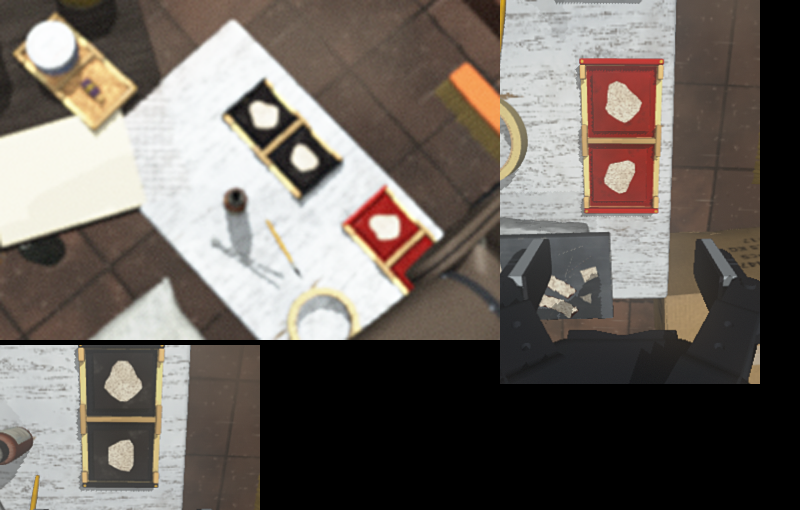

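Final composite: the red tray holds both red tiles (623,100 and 620,177), and the black tray holds both black tiles (263,115 and 303,157). The stick is in the polishing bay (92,90) and the bottle is standing (235,197). The measured tile positions are within 2–3 mm of the bay centres, so I'll hand in.

```bash
python3 -c "
from plant import ctrl
print(ctrl.close_job())"
```

```text
the job is handed in; nothing more can be done
None
```

Job handed in at about 39 s of the 115 s allowed: red tiles in the red tray, black tiles in the black tray, the stick in the free polishing bay, and the bottle still standing in the last picture.

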